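# Find the balance point of a connecting rod

## Task

Take the connecting rod out of the wooden tray, lay it square across the steel edge of the balancing stand and nudge it lengthwise until it balances level there by itself, both ends clear of the rubber rests. Then, with the rod still balanced and untouched, slide the brass pointer along its rail until the needle is opposite the middle of the rod's big-end bore, and leave it all at rest like that. Do not disturb the other parts on the bench or in the tray.

Things in the scene. Friction and masses are not known exactly. Their poses are not given: they have to be found in the camera images.
- rod: dark steel connecting rod, 260 mm long, 0.6 to 0.95 kg, lying flat in the tray. Origin: on its axis at mid thickness, on the beam 90 mm from the big-end bore centre, a good place to grip. x runs along it to the small end, y across, z up. Beam between the ends 28 tapering to 24 mm wide, 16 mm thick; both ends 26 mm thick, so 5 mm deeper than the beam on each side
- big_end (a point): centre of the rod's big-end bore, at mid thickness. Bore diameter 54 mm, open right through; outer diameter 80 mm, 94 mm wide across the bolt bosses; cap ends 45 mm beyond this point. Small-end bore (23 mm) lies 190 mm away along rod x. Balance point: on the beam, 48 to 72 mm from this point towards the small end, different for each rod
- stand: fixed green cast stand, base 180 x 300 x 14 mm. Origin under the middle of its edge, on the bench. y runs along the rod's direction and the rail, x away from the robot. Rail at x = +90 mm. The rod may lie either way round on it
- edge: steel edge of the stand on which the rod balances: a plate standing along stand x, 64 mm long, 9 mm thick in stand y, flat top 64 mm above the bench; origin and axes of the stand. Cheeks beside it 40 mm high. The rod stays level when its balance point is within about 4 mm of the middle of the edge, else its heavy end sinks 6 to 10 degrees onto a rest; just balanced, it rocks for up to 3 s
- rests: two rubber-topped rests of the stand, centred 115 mm to either side of the edge in stand y, each 52 x 66 mm, top 44 mm above the bench (the ends of a balanced rod hang 15 mm above them); same origin and axes as the stand
- pointer (a joint): brass pointer's travel along the rail, towards stand +y, 0 opposite the edge, -0.115 to 0.115 m; it stays where it is left and takes about 1.5 N to slide
- needle (a point): tip of the pointer's needle, which points at the rod from beside it: 61 mm from the stand's middle line in stand +x, 65 mm above the bench; axes as the stand, moves with the pointer
- thumb (a point): middle of the pointer's upright brass thumb piece to push or pinch: 14 mm along the rail, 22 mm across, top 15 mm above this point (94 mm above the bench), free from 44 mm up; at the same place along the rail as the needle; axes as the stand
- tray: fixed wooden tray 200 x 320 mm (x, y), walls 10 mm thick and 30 mm high, floor 10 mm thick; origin under its middle. The rod lies along tray y, big end to +y
- injector: bystander: diesel injector, 135 mm long steel, lying on the bench beyond the work; origin under its middle
- bearing_box: bystander: flat square box 105 x 105 x 34 mm, beyond the work; origin under its middle
- spanner: bystander: steel spanner 200 mm long lying on the bench; origin under its middle
- grease_tin: bystander: round tin, diameter 84 mm, height 75 mm; origin under its middle
- rocker: bystander: steel rocker arm, about 95 x 32 x 30 mm, on the bench near the robot; origin under its pivot boss
- gudgeon_pin: bystander: steel pin, diameter 26 mm, 66 mm long, lying in the tray near its far right corner beside the small end of the rod; origin under its middle
- bearing: bystander: small steel ring, outer diameter 52 mm, 15 mm high, lying in the tray near its near right corner; origin under its middle

How it is judged:
On the way, in this order (a step that is already met when the one before it is completed fails the run):
1. the rod is lifted clear of the tray (height (world z) of rod above 0.06 m), for 0.1 s.
2. the rod is borne by the edge alone, about level (it may still rock a little), clear of the rests and untouched by the robot, for 0.7 s (angle between rod's own z axis and vertical below 0.07 rad and contact force between rod and edge above 2 N and contact force between rod and rests below 0.1 N and contact force between rod and the arm below 0.1 N and contact force between rod and the fingers below 0.1 N and angle between the x axis of rod and the y axis of stand, either way round below 0.2 rad), for 0.7 s.
3. the rod still so balanced, the pointer stands opposite the middle of the big-end bore (all of step 2 and y of big_end in the frame of needle between -0.006 and 0.006 m), for 0.2 s.
At the end, for the whole second after the job is handed in: The rod lies at rest on the edge alone, level within 0.05 rad, off the rests and untouched, its length square to the edge within 0.2 rad; the needle, at rest, is within 6 mm (along the rail) of opposite the big-end bore centre (angle between rod's own z axis and vertical below 0.05 rad and linear speed of rod below 0.02 m/s and angular speed of rod below 0.15 rad/s and contact force between rod and edge above 2 N and contact force between rod and rests below 0.1 N and contact force between rod and the arm below 0.1 N and contact force between rod and the fingers below 0.1 N and angle between the x axis of rod and the y axis of stand, either way round below 0.2 rad and y of big_end in the frame of needle between -0.006 and 0.006 m and velocity of joint pointer between -0.01 and 0.01 m/s).
It fails at once if the pin or the ring in the tray is shifted by more than 30 mm (distance of any of gudgeon_pin, bearing from where it was at the start of the episode above 0.03 m).
It fails at once if a part standing about on the bench is shifted by more than 30 mm (distance of any of injector, bearing_box, spanner, grease_tin, rocker from where it was at the start of the episode above 0.03 m).
It fails at once if the rod is tipped up or dropped (more than 40 degrees from lying flat) (angle between rod's own z axis and vertical above 0.7 rad).
It also fails if it takes over 67 s, if anything falls off the work surface, if the arm or the gripper's body presses on something with over 40 N, if the wrist force passes 120 N, or if a joint passes its speed limit or range.

## Robot

A 6-joint arm with a two-finger parallel gripper is mounted at the origin on the work surface. World frame = base frame: x ahead of the robot, y to its left, z up, the work surface at z = 0. Lengths are in m, angles in rad, forces in N, time in s.
With the tool pointing down it reaches from about 0.35 to 0.85 m from the base axis. Payload 8.1 kg.
Tool frame: the origin (TCP) lies at the very end of the fingers, on their centre line; the grasp point (between the pads) lies 19 mm behind it; z points along the fingers, y is the line along which they close (so a half turn about z gives the same grasp; the last joint's range is limited). The gripper opens to 93 mm and grips with 3 to 60 N. Pads are 15 mm wide; open, the fingers measure 128 mm over their backs; the gripper's body (75 mm by 188 mm) begins 65 mm behind the grasp point.
Start: joints at [-1.387, 0.13, 1.488, -0, 1.523, -0.085], TCP at [0.159, -0.578, 0.219] pointing down, gripper open.
Joint ranges: [-2.96, 2.96], [-0.89, 2.26], [0.02, 2.5], [-1.34, 4.48], [0, 2.73], [-2.66, 2.66]. Speed limits (rad/s): [2.39, 2.39, 2.79, 3.14, 3.14, 3.14].

## Interface

Orientations are given as a rotation vector (axis times angle).
In Python, from plant import read_state, eyes, workorder gives the robot as it stands. The module is installed in compiled form; this text tells all that it offers.
- The arm moves only by the tool play_rows, never from a script. Its argument "targets" is one flat list of numbers, 4 for each row, row after row: the shift along the tool's x, y, z in cm, then the turn about the tool's z in degrees. In form: [dx, dy, dz, roll, dx, dy, dz, roll, ...]. A call has 1 to 8 rows; each row is the pose to reach, as a shift and turn from the pose commanded when the call began, along the tool's axes at that moment; what a row does not reach only later rows make up. A row lasts 1/12 s, in which the tool goes at most 41.7 mm and 7.16 degrees, less where a joint would pass 70% of its speed; a pose out of reach is approached as far as the arm can. A call with a gripper value outside its range is refused whole. "grip" is the finger opening in cm, from 0 to 9.3, set as the call begins (left out, the last holds). The fingers move at their own pace and stop on an object; "grip_force" is the grip in N (left out, the last holds). Time passes only in rows, so rows that repeat a pose let the fingers close. It gives the time, the measured TCP pose, the force, the opening and the grip force at its end, in the units of the state.
- read_state(): the state, without advancing time (a new reading comes with each control period).
- eyes.read_camera(name): name is "side" or "top" or "wrist"; returns a dict with "image" (384x512x3 uint8, red, green, blue), "vfov" (degrees; the focal length in pixels is half the picture's height over the tangent of half this angle, whatever the lens; pixels are square), "cx", "cy" (the principal point, pixels), "cam_to_world" (4x4, takes a point from camera to world coordinates); the wrist camera has in their place "T_tool_cam" (4x4, takes a point from camera to tool coordinates, whose origin is the TCP and whose axes are the flange's). Camera axes: x right, y up, looking along -z (the intrinsics and any distortion apply to the point x, -y, -z); pixel columns grow to the right and rows downward; lengths in m; the calibration is good to about 2 mm. A picture is of the moment at which its call begins: read the wrist's pose just before it. There is no depth.
- workorder.close_job(): hands the job in; it is judged then, once.
The state is a dict: "t": time; "q": joint angles; "dq": joint speeds; "joint_torque": joint torques, N m; "tool_pos": TCP position; "orientation": TCP orientation; "force": force on the tool from outside, world axes, zero at the start; "wrist_torque": the same for the moment, N m; "opening": finger opening in m; "gripper_force": force on a finger pad.
Only numpy, scipy, OpenCV 4.12 (cv2) and the standard library are available. Lean on these libraries where they do the work, as an engineer would, in place of code of your own. Each camera call takes 0.05 s, during which the arm holds its last target. There are 200 camera calls.

## Working session

There is one attempt and no reset: what is moved stays moved. The work goes in short steps, Python scripts to look and compute and a tool call to move; the robot and the scene stay as the last step left them, time stands still between calls to the robot, and variables do not carry over. Pictures are saved under pics/ and viewed, at most 10 in all, crops included, and the job is handed in when it is done.

Besides the shell and the picture viewer there is one more tool, called after "Request:" by a JSON object that holds its "op" and its "data", one argument or row to a line. play_rows: Moves the arm, as the interface text tells. Its arguments: {"type":"object","properties":{"targets":{"type":"array"},"grip":{"type":"number"},"grip_force":{"type":"number"}},"required":["targets"]}

```bash
mkdir -p pics; cat > h.py <<'E'
import numpy as np, cv2
from plant import read_state, eyes, workorder
from scipy.spatial.transform import Rotation as R
def snap(name,fn=None):
    s=read_state(); c=eyes.read_camera(name)
    if 'T_tool_cam' in c:
        T=np.eye(4);T[:3,:3]=R.from_rotvec(s['orientation']).as_matrix();T[:3,3]=s['tool_pos']
        c['cam_to_world']=T@np.array(c['T_tool_cam'])
    c['cam_to_world']=np.array(c['cam_to_world'])
    if fn: cv2.imwrite('pics/'+fn,c['image'][:,:,::-1])
    return c
def f(c): return 192/np.tan(np.radians(c['vfov'])/2)
def ray(c,u,v):
    d=np.array([(u-c['cx'])/f(c),-(v-c['cy'])/f(c),-1.]);M=c['cam_to_world']
    return M[:3,3],M[:3,:3]@d
def plane(c,u,v,z):
    o,d=ray(c,u,v); return o+d*(z-o[2])/d[2]
def proj(c,p):
    q=np.linalg.inv(c['cam_to_world'])@np.r_[p,1]
    return c['cx']+f(c)*q[0]/-q[2], c['cy']-f(c)*q[1]/-q[2]
E
python3 - <<'E'
from h import *
for n in ['side','top','wrist']:
    c=snap(n,n+'0.png'); print(n,{k:v for k,v in c.items() if k not in('image','cam_to_world')},c['cam_to_world'].round(3).tolist())
s=read_state();print(s)
E
```

```text
side {'vfov': 43.78309654249808, 'cx': 255.38783516021087, 'cy': 188.86167467632018} [[-0.961, 0.132, -0.243, 0.305], [-0.276, -0.516, 0.811, 0.886], [-0.019, 0.846, 0.533, 0.694], [0.0, 0.0, 0.0, 1.0]]
top {'vfov': 42.355985254667004, 'cx': 258.4110407339104, 'cy': 190.07895389862222} [[-0.003, 0.984, -0.178, 0.369], [-1.0, -0.005, -0.007, -0.079], [-0.008, 0.178, 0.984, 1.329], [0.0, 0.0, 0.0, 1.0]]
wrist {'vfov': 60.27245833387065, 'cx': 255.98648102304855, 'cy': 191.63925458184187, 'T_tool_cam': array([[ 3.94754631e-05,  9.67600206e-01,  2.52487308e-01,
         6.92094644e-02],
       [ 9.99999984e-01, -8.29064799e-05,  1.61373912e-04,
        -5.81745756e-04],
       [ 1.77078264e-04,  2.52487297e-01, -9.67600193e-01,
        -1.64940561e-01],
       [ 0.00000000e+00,  0.00000000e+00,  0.00000000e+00,
         1.00000000e+00]])} [[0.266, 0.933, 0.244, 0.226], [-0.964, 0.257, 0.065, -0.559], [-0.002, -0.252, 0.968, 0.383], [0.0, 0.0, 0.0, 1.0]]
{'t': 0.15, 'q': array([-1.38739652e+00,  1.30983684e-01,  1.48901497e+00,  1.82911112e-05,
        1.52300146e+00, -8.54110264e-02]), 'dq': array([ 0.00026196, -0.00274522, -0.00265067,  0.00070474,  0.00060853,
        0.00025466]), 'joint_torque': array([ 7.83533815e-04, -5.60474753e+01, -4.92337561e+01,  7.69086555e-02,
        3.03875178e-02, -9.03171281e-05]), 'tool_pos': array([ 0.15929386, -0.57802015,  0.21783859]), 'orientation': array([-3.11186540e+00, -4.20787036e-01,  7.95765211e-05]), 'force': array([-0.03645649,  0.90491413, -0.64447647]), 'wrist_torque': array([ 0.00353685, -0.03314622,  0.06159414]), 'gripper_force': 0.0, 'opening': 0.09337453635200083}
```

View pics/top0.png

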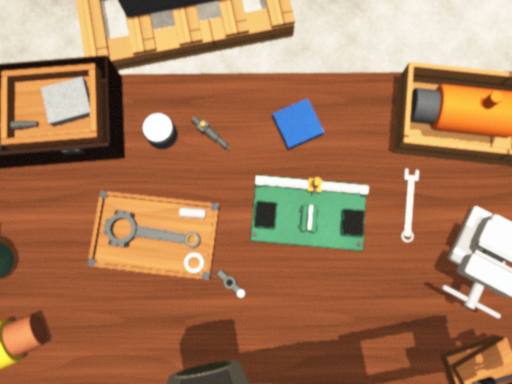

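View pics/side0.png

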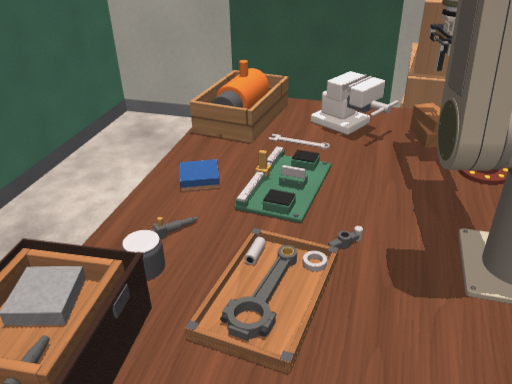

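The top view shows the rod's big end at about (121,229) and small end (193,240), with the stand's edge at (310,218) and the brass pointer at (315,184). The side view agrees, and the stand is clear.

```bash
python3 - <<'E'
from h import *
c=snap('top');im=c['image'];hsv=cv2.cvtColor(im,cv2.COLOR_RGB2HSV)
def comps(m,box,mn=10):
    mm=np.zeros_like(m);x0,y0,x1,y1=box;mm[y0:y1,x0:x1]=m[y0:y1,x0:x1]
    n,l,st,ce=cv2.connectedComponentsWithStats(mm.astype(np.uint8))
    return [(l==i,st[i],ce[i]) for i in range(1,n) if st[i][4]>=mn]
H,S,V=[hsv[:,:,i].astype(int) for i in range(3)]
g=((H>45)&(H<95)&(S>80)&(V>40))
for m,st,ce in comps(g,(230,165,390,260),300):
    hull=cv2.convexHull(np.argwhere(m)[:,::-1].astype(np.int32)); r=cv2.minAreaRect(hull);b=cv2.boxPoints(r)
    P=np.array([plane(c,*p,0.014) for p in b]);print('stand',r,P.round(4).tolist(),P.mean(0))
w=(S<60)&(V>150)
for m,st,ce in comps(w,(240,170,390,245),15): 
    print('white',st,ce,plane(c,*ce,0.064), cv2.minAreaRect(np.argwhere(m)[:,::-1].astype(np.int32)))
y=(H>15)&(H<35)&(S>110)&(V>110)
for m,st,ce in comps(y,(290,165,340,205),8): print('brass',st,ce,plane(c,*ce,0.09))
d=(S<90)&(V<150)
for m,st,ce in comps(d,(98,200,212,255),100):
    print('rod',st,ce)
    cs,h=cv2.findContours(m.astype(np.uint8),cv2.RETR_CCOMP,cv2.CHAIN_APPROX_NONE)
    for k,hh in zip(cs,h[0]):
        if hh[3]>=0 and len(k)>8: M=cv2.moments(k);u=M['m10']/M['m00'],M['m01']/M['m00'];print('hole',u,cv2.contourArea(k),plane(c,*u,0.023))
E
```

```text
stand ((308.0860900878906, 217.5532684326172), (111.44950103759766, 55.58894348144531), 5.19442892074585) [[0.4722, -0.0467, 0.014], [0.6214, -0.0604, 0.014], [0.5924, -0.3587, 0.014], [0.4445, -0.3393, 0.014]] [ 0.53263738 -0.20126791  0.014     ]
white [255 175  53  15 560] [280.99821429 181.74107143] [ 0.61971384 -0.1284672   0.064     ] ((281.0657043457031, 181.74484252929688), (52.7574348449707, 10.655442237854004), 4.969740867614746)
white [321 181  48  14 493] [344.68559838 187.43002028] [ 0.60389466 -0.29343363  0.064     ] ((344.598388671875, 187.4180450439453), (47.44072723388672, 10.502145767211914), 5.194429397583008)
white [307 204   7  27 139] [309.78417266 217.        ] [ 0.52709178 -0.20131606  0.064     ] ((309.80584716796875, 217.0235137939453), (5.29205846786499, 26.15350914001465), 4.39870548248291)
brass [308 177  15  16 173] [314.71098266 183.84971098] [ 0.60869379 -0.21316227  0.09      ]
rod [122 213  17  33 117] [131.22222222 231.20512821]
```

```bash
cat >> h.py <<'E'
def go(p,yaw=None):
    s=read_state();M=R.from_rotvec(s['orientation']).as_matrix()
    d=M.T@(np.array(p)-s['tool_pos'])*100
    y=np.degrees(np.arctan2(M[1,0],M[0,0]))
    print('at',s['tool_pos'].round(4),'yaw',y.round(2),'t',s['t'],'shift cm',d.round(2),'roll',None if yaw is None else round(y-yaw,2))
E
python3 - <<'E'
from h import *
c=snap('top')
B=plane(c,121,229,.023);S=plane(c,193,240,.023);print(B,S,np.linalg.norm(B-S))
u=(S-B)/np.linalg.norm(S-B);O=B+u*.09;print(O,np.degrees(np.arctan2(-u[1],-u[0])))
go([.45,-.2,.2]);go([O[0],O[1],.2],80)
E
```

```text
[0.50230206 0.29480459 0.023     ] [0.47251732 0.1033899  0.023     ] 0.19371813296221524
[0.48846429 0.20587475 0.023     ] 81.15551831954795
at [ 0.1593 -0.5782  0.2181] yaw 15.4 t 0.25 shift cm [ 38.07 -28.74   1.84] roll None
at [ 0.1593 -0.5782  0.2181] yaw 15.4 t 0.25 shift cm [ 52.56 -66.85   1.88] roll -64.6
```

Request:
{"op": "play_rows", "data": {
  "targets": [38, -29, 1.5, -52, 38, -29, 1.5, -52, 38, -29, 1.5, -52, 38, -29, 1.5, -52, 38, -29, 1.5, -52, 38, -29, 1.5, -52, 38, -29, 1.5, -52, 38, -29, 1.5, -52]
}}

```text
t: 0.92
tool_pos: [0.3618, -0.3115, 0.2082]
orientation: [2.607, 1.752, 0.0]
force: [0.5, -0.9, 0.5]
opening: 0.0931
gripper_force: 0.0
```

```bash
python3 -c "
from h import *
go([.488,.206,.2],81)"
```

```text
at [ 0.3618 -0.3115  0.2082] yaw 67.82 t 0.9167 shift cm [52.68 -7.85  0.81] roll -13.18
```

Request:
{"op": "play_rows", "data": {
  "targets": [52.5, -8, 0.8, -13, 52.5, -8, 0.8, -13, 52.5, -8, 0.8, -13, 52.5, -8, 0.8, -13, 52.5, -8, 0.8, -13, 52.5, -8, 0.8, -13, 52.5, -8, 0.8, -13, 52.5, -8, 0.8, -13]
}}

```text
t: 1.58
tool_pos: [0.4414, 0.0123, 0.2034]
orientation: [2.399, 2.027, 0.001]
force: [0.7, -1.6, -0.0]
opening: 0.0931
gripper_force: 0.0
```

```bash
python3 -c "
from h import *
go([.488,.206,.2],81)"
```

```text
at [0.4414 0.0123 0.2034] yaw 80.4 t 1.5833 shift cm [19.87  1.37  0.35] roll -0.6
```

Request:
{"op": "play_rows", "data": {
  "targets": [19.2, 0.8, 0, -0.6, 19.2, 0.8, 0, -0.6, 19.2, 0.8, 0, -0.6, 19.2, 0.8, 0, -0.6, 19.2, 0.8, 0, -0.6, 19.2, 0.8, 0, -0.6, 19.2, 0.8, 0, -0.6, 19.2, 0.8, 0, -0.6]
}}

```text
t: 2.25
tool_pos: [0.4809, 0.1978, 0.2029]
orientation: [2.388, 2.041, -0.001]
force: [-0.3, -0.0, -0.8]
opening: 0.093
gripper_force: 0.0
```

```bash
python3 - <<'E'
from h import *
c=snap('wrist','wrist1.png');s=read_state();print(s['force'],s['wrist_torque'])
im=c['image'];hsv=cv2.cvtColor(im,cv2.COLOR_RGB2HSV)
B=np.array([.5023,.2948,.036]);S=np.array([.4725,.1034,.036])
print(proj(c,B),proj(c,S))
u,v=map(int,proj(c,(B*.6+S*.4)));print(hsv[v-3:v+4:2,u-3:u+4:2].tolist())
go([.488,.206,.2],81)
E
```

```text
[-0.14336362 -0.59064096 -0.49490471] [-0.05410787 -0.00939039  0.07450912]
(np.float64(263.2182011547838), np.float64(73.531170480944)) (np.float64(262.61465853337137), np.float64(260.45031457045127))
[[[40, 15, 102], [43, 17, 106], [30, 15, 103], [30, 12, 106]], [[30, 10, 103], [39, 17, 105], [30, 8, 101], [42, 13, 101]], [[42, 12, 103], [24, 12, 104], [30, 5, 100], [39, 18, 102]], [[39, 18, 102], [30, 15, 102], [30, 15, 101], [30, 15, 99]]]
at [0.481  0.1973 0.203 ] yaw 80.97 t 2.3 shift cm [0.97 0.55 0.3 ] roll -0.03
```

View pics/wrist1.png

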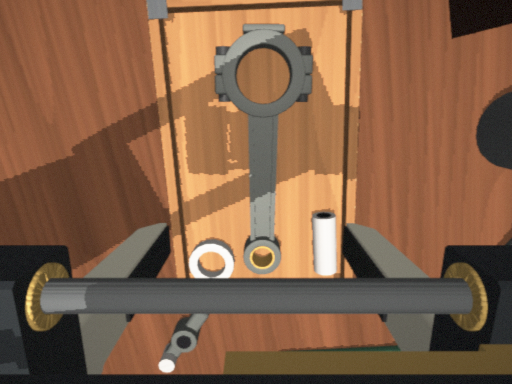

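Wrist view: big bore centred at about (264,74), small end at (263,257), rod nearly aligned with the tool axis. Pin (325,243) and ring (211,263) lie well away from the grip place at about (262,170).

```bash
cat >> h.py <<'E'
def rodmask(c):
    hsv=cv2.cvtColor(c['image'],cv2.COLOR_RGB2HSV)
    return ((hsv[:,:,1]<70)&(hsv[:,:,2]<160)&(hsv[:,:,2]>40)).astype(np.uint8)
def wood(c):
    hsv=cv2.cvtColor(c['image'],cv2.COLOR_RGB2HSV); return (hsv[:,:,1]>90).astype(np.uint8)
def blob(m,u,v):
    n,l,st,ce=cv2.connectedComponentsWithStats(m); k=l[int(v),int(u)]
    return (l==k),st[k],ce[k]
E
python3 - <<'E'
from h import *
c=snap('wrist')
m,st,ce=blob(wood(c),264,74);print(st,ce)
B=plane(c,*ce,.023+.0)
m2=rodmask(c);ax=[]
for v in range(125,225,4):
    r=np.where(m2[v,225:305])[0]+225
    if len(r)>8: ax.append(plane(c,(r[0]+r[-1])/2,v,.031))
ax=np.array(ax);vx,vy,x0,y0=cv2.fitLine(ax[:,:2].astype(np.float32),cv2.DIST_HUBER,0,1e-4,1e-4).ravel()
d=np.array([vx,vy])*(-np.sign(vy));print('B',B,'beamdir',d,np.degrees(np.arctan2(-d[1],-d[0])), 'perp off of B',(B[0]-x0)*d[1]-(B[1]-y0)*d[0])
mm,st,ce2=blob(wood(c),263,257);print(st,ce2);S=plane(c,*ce2,.036);print('S',S,np.linalg.norm((S-B)[:2]))
P=B[:2]+d*.09;print('grip',P);go([*P,.06],np.degrees(np.arctan2(-d[1],-d[0])))
E
```

```text
[ 236   47   54   57 2374] [262.44060657  74.93513058]
B [0.5020305  0.29430421 0.023     ] beamdir [-0.15948206 -0.9872008 ] 80.82316 perp off of B 0.00018085209734301604
[250 246  25  22 451] [261.76274945 256.61862528]
S [0.47232732 0.10760701 0.036     ] 0.18904529727248115
grip [0.48767711 0.20545613]
at [0.4811 0.1971 0.2031] yaw 80.93 t 2.35 shift cm [ 0.93  0.51 14.31] roll 0.11
```

Request:
{"op": "play_rows", "data": {
  "targets": [0.9, 0.5, 4, 0, 0.9, 0.5, 8, 0, 0.9, 0.5, 12, 0, 0.9, 0.5, 15, 0, 0.9, 0.5, 17, 0, 0.9, 0.5, 18, 0, 0.9, 0.5, 18.5, 0, 0.9, 0.5, 18.8, 0]
}}

```text
t: 3.02
tool_pos: [0.488, 0.2057, 0.0155]
orientation: [2.39, 2.039, 0.001]
force: [0.1, 0.7, 0.2]
opening: 0.0927
gripper_force: 0.0
```

```bash
python3 - <<'E'
from h import *
go([.4877,.2055,.0125],80.8);s=read_state();print(s['force'],s['wrist_torque'])
E
```

```text
at [0.488  0.2057 0.0155] yaw 80.94 t 3.0167 shift cm [-0.03 -0.03  0.3 ] roll 0.14
[0.1482529  0.67924814 0.15118879] [-0.01246656 -0.06277692 -0.01839488]
```

Request:
{"op": "play_rows", "data": {
  "targets": [0, 0, 0.3, 0, 0, 0, 0.3, 0, 0, 0, 0.3, 0, 0, 0, 0.3, 0, 0, 0, 0.3, 0, 0, 0, 0.3, 0, 0, 0, 0.3, 0, 0, 0, 0.3, 0],
  "grip": 1.5,
  "grip_force": 50
}}

```text
t: 3.68
tool_pos: [0.4876, 0.2064, 0.0123]
orientation: [2.389, 2.04, 0.0]
force: [0.7, -0.1, -0.6]
opening: 0.0442
gripper_force: 0.0
```

Request:
{"op": "play_rows", "data": {
  "targets": [0, 0, 0, 0, 0, 0, 0, 0]
}}

```text
t: 3.85
tool_pos: [0.4876, 0.2063, 0.0121]
orientation: [2.389, 2.04, 0.0]
force: [6.7, -0.8, -1.6]
opening: 0.0308
gripper_force: 3.4
```

Request:
{"op": "play_rows", "data": {
  "targets": [0, 0, 0, 0, 0, 0, 0, 0, 0, 0, 0, 0, 0, 0, 0, 0]
}}

```text
t: 4.18
tool_pos: [0.4878, 0.2063, 0.0122]
orientation: [2.389, 2.04, 0.0]
force: [2.3, -0.6, -2.0]
opening: 0.0283
gripper_force: 50.0
```

Request:
{"op": "play_rows", "data": {
  "targets": [0, 0, -0.5, 0, 0, 0, -1.5, 0, 0, 0, -3, 0, 0, 0, -5, 0, 0, 0, -7, 0, 0, 0, -9, 0, 0, 0, -10, 0, 0, 0, -10, 0]
}}

```text
t: 4.85
tool_pos: [0.489, 0.2069, 0.1151]
orientation: [2.388, 2.039, 0.006]
force: [0.6, 0.6, -7.8]
opening: 0.0281
gripper_force: 50.0
```

```bash
python3 - <<'E'
from h import *
F=[];T=[];ts=[]
for i in range(16):
    c=snap('wrist','wrist2.png' if i==15 else None);s=read_state();F.append(s['force']);T.append(s['wrist_torque']);ts.append(s['t'])
print(np.mean(F,0),np.std(F,0),np.mean(T,0),np.std(T,0),s['gripper_force'],s['opening'],ts[0],ts[-1])
M=R.from_rotvec(s['orientation']).as_matrix();print('tool axes torque',M.T@np.mean(T,0))
go([.5,-.2,.15],84.7)
m,st,ce=blob(wood(c),264,74);print(st,ce)
E
```

```text
[ 0.09396355 -0.13159064 -8.43959891] [0.45950499 0.54547831 0.72506067] [-0.3191048  -0.02182931  0.00056029] [0.02583992 0.03277036 0.02852626] 49.98212993144989 0.02838620513071857 4.9 5.65
tool axes torque [-0.07149253 -0.31175823 -0.00057067]
at [0.4876 0.2063 0.1122] yaw 81.0 t 5.65 shift cm [-39.94   7.59  -3.78] roll -3.7
[  199     1   115   121 10943] [256.59279905  60.86493649]
```

View pics/wrist2.png

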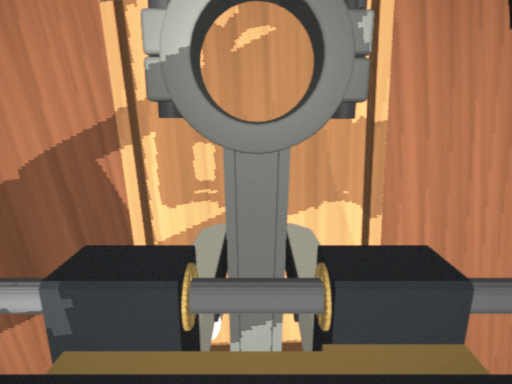

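The rod hangs level and square in the grip, the big bore at about (258,60) with the expected apparent size. The wrist moment puts the balance point about 37 mm from the grip, towards the big end.

Request:
{"op": "play_rows", "data": {
  "targets": [-0.5, 0.1, -0.5, 0, -2, 0.5, -1, -0.5, -4.5, 1.1, -1.5, -1, -7.5, 1.8, -1.5, -1.5, -10.5, 2.5, -1.5, -2, -14, 3.4, -1.5, -2.5, -17.5, 4.2, -1.5, -3, -21, 5.1, -1.5, -3.5]
}}

```text
t: 6.32
tool_pos: [0.505, -0.011, 0.1279]
orientation: [2.324, 2.113, 0.001]
force: [1.3, -0.2, -8.4]
opening: 0.0278
gripper_force: 50.0
```

```bash
python3 - <<'E'
from h import *
import cv2
go([.5236,-.2381,.125],84.7)
c=snap('top','top2.png')
im=cv2.imread('pics/top0.png')[:,:,::-1];hsv=cv2.cvtColor(im,cv2.COLOR_RGB2HSV)
m=(hsv[:,:,2]<45).astype(np.uint8)
Q=[]
for u,v in((265,215),(353,222)):
    b,st,ce=blob(m,u,v);p=plane(c,*ce,.044);Q.append(p);print(st,ce,p)
Q=np.array(Q);d=Q[0]-Q[1];print('mid',Q.mean(0),'len',np.linalg.norm(d),'yaw',np.degrees(np.arctan2(-d[0],d[1])))
# side view edge
s=snap('side');h=cv2.cvtColor(s['image'],cv2.COLOR_RGB2HSV)
print('edge proj in side',proj(s,[.527,-.2013,.064]))
u0,v0=map(int,proj(s,[.527,-.2013,.064]))
b=(h[:,:,1]<60)&(h[:,:,2]>130)
n,l,st,ce=cv2.connectedComponentsWithStats(b[v0-15:v0+16,u0-25:u0+26].astype(np.uint8))
for i in range(1,n):
  if st[i][4]>10: print(st[i],ce[i]+[u0-25,v0-15],plane(s,*(ce[i]+[u0-25,v0-15]),.06))
E
```

```text
at [ 0.505  -0.011   0.1279] yaw 84.55 t 6.3167 shift cm [-22.44   4.     0.3 ] roll -0.15
[     0      0    512    384 192179] [258.39888854 193.03279755] [ 0.5936475  -0.06942122  0.044     ]
[     0      0    512    384 192179] [258.39888854 193.03279755] [ 0.5936475  -0.06942122  0.044     ]
mid [ 0.5936475  -0.06942122  0.044     ] len 0.0 yaw -0.0
edge proj in side (np.float64(292.369671002137), np.float64(167.0287347140452))
[  0   0  11  29 179] [273.60335196 164.41899441] [ 0.58058627 -0.20981211  0.06      ]
[ 25   6   7  25 151] [294.65562914 169.68874172] [ 0.51951332 -0.19573582  0.06      ]
[15 13  5  3 14] [283.85714286 165.92857143] [ 0.55183309 -0.20848706  0.06      ]
[33 16  5  4 14] [302.14285714 169.28571429] [ 0.50074178 -0.20267861  0.06      ]
```

```bash
python3 - <<'E'
from h import *
c=snap('top')
im=cv2.imread('pics/top0.png')[:,:,::-1];hsv=cv2.cvtColor(im,cv2.COLOR_RGB2HSV)
print(hsv[215,265],hsv[222,353])
m=((hsv[:,:,2]<70)&(hsv[:,:,1]<120)).astype(np.uint8)
Q=[]
for u,v in((265,215),(353,222)):
    b,st,ce=blob(m,u,v);p=plane(c,*ce,.044);Q.append(p);print(st,ce,p)
Q=np.array(Q);d=Q[0]-Q[1];print('mid',Q.mean(0),'len',np.linalg.norm(d),'yaw',np.degrees(np.arctan2(-d[0],d[1])))
# side0 image, edge plate top
s=snap('side');im=cv2.imread('pics/side0.png')[:,:,::-1];h=cv2.cvtColor(im,cv2.COLOR_RGB2HSV)
b=((h[:,:,1]<60)&(h[:,:,2]>130))
n,l,st,ce=cv2.connectedComponentsWithStats(b[150:195,275:315].astype(np.uint8))
for i in range(1,n):
  if st[i][4]>10: print(st[i],ce[i]+[275,150],plane(s,*(ce[i]+[275,150]),.058))
cr=cv2.resize(im[145:195,265:325],None,fx=10,fy=10,interpolation=cv2.INTER_CUBIC);cv2.imwrite('pics/s.png',cr[:,:,::-1])
E
```

```text
[35 34 45] [39 37 48]
[255 202  20  25 429] [264.96503497 214.23310023] [ 0.53734382 -0.08640108  0.044     ]
[342 210  22  25 464] [352.70905172 222.21767241] [ 0.51546635 -0.31453231  0.044     ]
mid [ 0.52640508 -0.2004667   0.044     ] len 0.2291778429171393 yaw -5.477834897568152
[ 0  0  7  9 32] [276.875   152.53125] [ 0.58930648 -0.28228453  0.058     ]
[ 7 15 23  7 67] [292.94029851 167.64179104] [ 0.52692882 -0.2087875   0.058     ]
```

View pics/s.png

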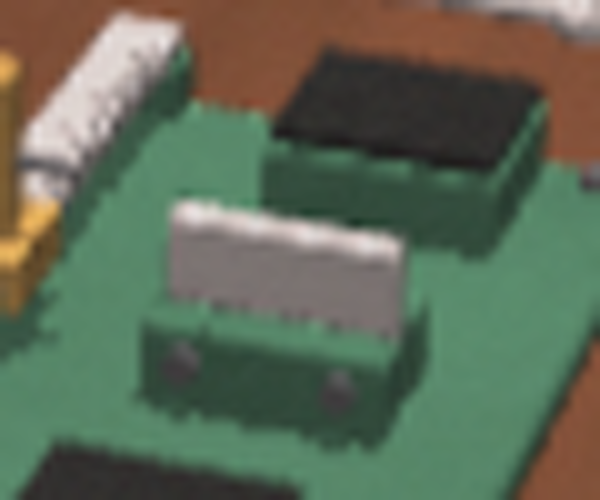

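The side crop shows the edge's bright top strip centred at about full-image pixel (293.3,167.3), within 1 px of where the top-view estimate (0.527, -0.201) projects. The rests' midpoint also agrees.

Request:
{"op": "play_rows", "data": {
  "targets": [-3.5, 0.6, 0, 0, -7, 1.2, 0, 0, -10.5, 1.9, 0, 0, -14, 2.5, 0, 0, -17, 3, 0.5, 0, -19.5, 3.5, 1, 0, -21.5, 3.9, 1.5, 0, -22.4, 4, 2, 0]
}}

```text
t: 7.18
tool_pos: [0.5241, -0.2376, 0.1073]
orientation: [2.325, 2.111, -0.0]
force: [0.4, 0.4, -8.1]
opening: 0.0279
gripper_force: 50.0
```

```bash
python3 - <<'E'
from h import *
snap('top');snap('top');go([.5235,-.2378,.070],84.6)
E
```

```text
at [ 0.523  -0.236   0.1061] yaw 84.46 t 7.2833 shift cm [-0.18  0.07  3.61] roll -0.14
```

Request:
{"op": "play_rows", "data": {
  "targets": [-0.2, 0, 0.6, 0, -0.2, 0, 1.6, 0, -0.2, 0, 2.6, 0, -0.2, 0, 3.3, 0, -0.2, 0, 3.7, 0, -0.2, 0, 3.9, 0, -0.2, 0, 4.1, 0, -0.2, 0, 4.2, 0]
}}

```text
t: 7.95
tool_pos: [0.5234, -0.2378, 0.0651]
orientation: [2.325, 2.112, 0.0]
force: [-0.1, 0.1, -8.5]
opening: 0.0278
gripper_force: 50.0
```

```bash
python3 - <<'E'
from h import *
F=[];T=[]
for i in range(10):
    snap('side','side3.png');s=read_state();F.append(s['force']);T.append(s['wrist_torque'])
M=R.from_rotvec(s['orientation']).as_matrix();print(np.mean(F,0),M.T@np.mean(T,0));go([.5235,-.2378,.0612],84.6)
E
```

```text
[ 0.17342263 -0.04747741 -8.56090238] [-0.07416501 -0.31015787 -0.02351192]
at [ 0.5233 -0.238   0.0653] yaw 84.5 t 8.45 shift cm [0.02 0.02 0.41] roll -0.1
```

Request:
{"op": "play_rows", "data": {
  "targets": [0.1, 0, 0.1, 0, 0.1, 0, 0.2, 0, 0.1, 0, 0.3, 0, 0.1, 0, 0.35, 0, 0.1, 0, 0.4, 0]
}}

```text
t: 8.87
tool_pos: [0.5233, -0.2368, 0.0613]
orientation: [-2.325, -2.112, 0.0]
force: [-1.9, 0.1, -3.3]
opening: 0.0277
gripper_force: 50.0
```

Request:
{"op": "play_rows", "data": {
  "targets": [0, 0, 0.03, 0, 0, 0, 0.03, 0]
}}

```text
t: 9.03
tool_pos: [0.5234, -0.2369, 0.0613]
orientation: [2.325, 2.112, 0.0]
force: [-2.8, 1.4, -2.6]
opening: 0.028
gripper_force: 50.0
```

```bash
python3 - <<'E'
from h import *
F=[];T=[]
for i in range(6):
    snap('side');s=read_state();F.append(s['force']);T.append(s['wrist_torque'])
M=R.from_rotvec(s['orientation']).as_matrix();print(np.mean(F,0),M.T@np.mean(T,0));go([.5235,-.2378,.0612],84.6)
E
```

```text
[-2.73216115  1.29805251 -1.76128857] [ 0.48915406  0.10075966 -0.11260607]
at [ 0.5234 -0.2369  0.0611] yaw 84.5 t 9.3333 shift cm [-0.09  0.02 -0.01] roll -0.1
```

Request:
{"op": "play_rows", "data": {
  "targets": [0, 0, 0, 0, 0, 0, 0, 0, 0, 0, 0, 0, 0, 0, 0, 0, 0, 0, 0, 0, 0, 0, 0, 0, 0, 0, 0, 0, 0, 0, 0, 0],
  "grip": 5
}}

```text
t: 10.0
tool_pos: [0.5233, -0.2369, 0.0609]
orientation: [2.325, 2.112, 0.0]
force: [0.1, -0.3, 0.3]
opening: 0.0501
gripper_force: 0.0
```

```bash
python3 - <<'E'
from h import *
c=snap('side','side4.png');w=snap('wrist','w4.png');s=read_state();print(s['force'],s['opening'])
a=c['image'][110:230,210:370];a=cv2.resize(a,None,fx=4,fy=4,interpolation=cv2.INTER_CUBIC)
cv2.imwrite('pics/s4.png',a[:,:,::-1])
b=cv2.resize(w['image'],(640,480));cv2.imwrite('pics/both4.png',np.vstack([a[:,:,::-1]])[:480])
E
```

```text
[-0.07583022  0.75816964  0.38890631] 0.05044786123721302
```

View pics/s4.png

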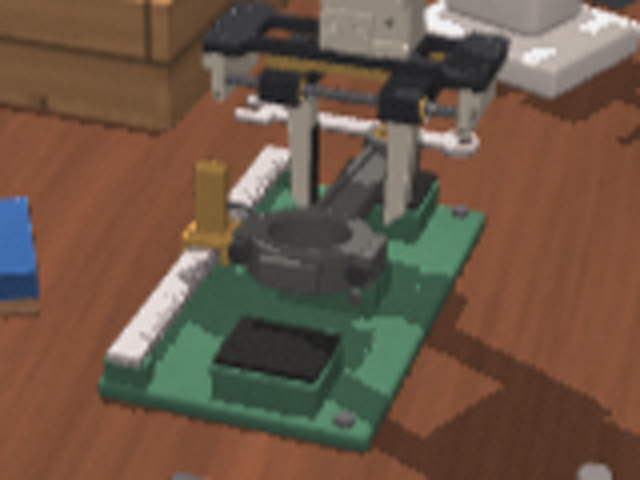

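The side crop shows the released rod on the edge with the big end seemingly clear of the near rest (rest at crop (278,345), big end at (310,245)). I'll check the tilt by comparing with the wrist view taken while it was gripped level.

```bash
cat >> h.py <<'E'
def ring(c):
    # outline of the big end rod mask: boundaries along the columns/rows near the beam-ring junction
    g=cv2.cvtColor(c['image'],cv2.COLOR_RGB2GRAY)
    return g
E
python3 - <<'E'
from h import *
a=cv2.imread('pics/wrist2.png');b=cv2.imread('pics/w4.png');c=snap('wrist','w5.png');d=c['image'][:,:,::-1]
cv2.imwrite('pics/cmp.png',np.hstack([a[:,130:390],b[:,130:390],d[:,130:390]]))
E
```

```text
(no output)
```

View pics/cmp.png

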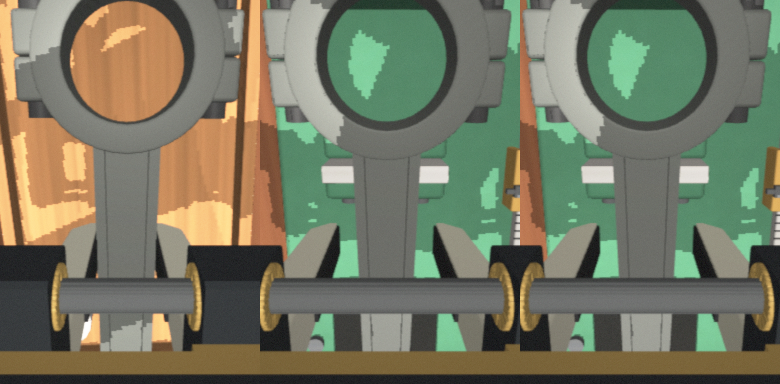

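Against the gripped view, the released rod's bore is wider (about 140 px against 135). The big end is therefore raised and the small end is on its rest, so the rod must move a few mm towards the big end. I'll take the unloaded wrist bias and the edge position relative to the TCP.

```bash
python3 - <<'E'
from h import *
F=[];T=[]
for i in range(14):
    c=snap('wrist');s=read_state();F.append(s['force']);T.append(s['wrist_torque'])
M=R.from_rotvec(s['orientation']).as_matrix();f0=np.mean(F,0);t0=M.T@np.mean(T,0);print(f0,t0)
for t,fz in((-.3118,-8.44),(-.3102,-8.56)): print('COM dist',(t-t0[1])/(fz-f0[2]))
im=c['image'];h=cv2.cvtColor(im,cv2.COLOR_RGB2HSV)
m=((h[:,:,1]<40)&(h[:,:,2]>190)).astype(np.uint8)
n,l,st,ce=cv2.connectedComponentsWithStats(m[150:200,170:330])
for i in range(1,n):
    if st[i][4]>60:
        uv=ce[i]+[170,150];p=plane(c,*uv,.064);print(st[i],uv,p,'tool',(M.T@(p-s['tool_pos'])).round(4))
go([.5,-.2,.1])
E
```

```text
[-0.06828678  0.07142335  0.14273308] [-0.09492037 -0.04149914 -0.00991404]
COM dist 0.03149356501863955
COM dist 0.03087545714928704
[ 22  16  32  17 522] [207.26436782 174.00191571] [ 0.5021129  -0.19776448  0.064     ] tool [ 0.0369 -0.0249 -0.0031]
[119  16  30  17 477] [303.53039832 174.0293501 ] [ 0.54988488 -0.202365    0.064     ] tool [ 0.0369  0.0231 -0.0031]
at [ 0.5233 -0.2369  0.0609] yaw 84.5 t 10.85 shift cm [ 3.45 -2.67 -3.91] roll None
```

Request:
{"op": "play_rows", "data": {
  "targets": [0, 0, 0.2, 0, 0, 0, 0.4, 0, 0, 0, 0.4, 0, 0, 0, 0.4, 0, 0, 0, 0.4, 0, 0, 0, 0.4, 0],
  "grip": 2,
  "grip_force": 10
}}

```text
t: 11.35
tool_pos: [0.5231, -0.2367, 0.0566]
orientation: [-2.325, -2.112, 0.0]
force: [0.3, -0.3, -1.7]
opening: 0.0284
gripper_force: 10.0
```

Request:
{"op": "play_rows", "data": {
  "targets": [0, 0, 0, 0, 0, 0, 0, 0, 0, 0, 0, 0]
}}

```text
t: 11.6
tool_pos: [0.5231, -0.2368, 0.0567]
orientation: [-2.325, -2.112, 0.0]
force: [-1.5, 1.3, -2.1]
opening: 0.0284
gripper_force: 10.0
```

Request:
{"op": "play_rows", "data": {
  "targets": [0.1, 0, -0.05, 0, 0.2, 0, -0.1, 0, 0.3, 0, -0.15, 0, 0.4, 0, -0.2, 0, 0.5, 0, -0.25, 0, 0.55, 0, -0.3, 0, 0.55, 0, -0.35, 0, 0.55, 0, -0.4, 0]
}}

```text
t: 12.27
tool_pos: [0.5241, -0.231, 0.0609]
orientation: [-2.325, -2.112, -0.001]
force: [1.2, -1.7, -2.6]
opening: 0.0285
gripper_force: 10.0
```

```bash
python3 - <<'E'
from h import *
c=snap('wrist','w6.png');s=read_state();go([.523,-.2315,.061],84.5);print(s['force'],s['wrist_torque'])
# bore & ring widths for tilt: compare to gripped-level view
def widths(im):
    h=cv2.cvtColor(im,cv2.COLOR_RGB2HSV);m=((h[:,:,1]>70)).astype(np.uint8)
    out=[]
    for v in (40,55,70):
        r=np.where(m[v])[0]; k=r[(r>150)&(r<350)]; 
        L=m[v,:]; 
        # bore run containing col 257
        a=257
        while L[a-1]: a-=1
        b=257
        while L[b+1]: b+=1
        out.append((a,b,b-a))
    return out
for f in('wrist2.png','w5.png','w6.png'): print(f,widths(cv2.imread('pics/'+f)[:,:,::-1]))
a=[cv2.imread('pics/'+f)[:,130:390] for f in('wrist2.png','w5.png','w6.png')]
cv2.imwrite('pics/cmp2.png',np.hstack(a))
E
```

```text
at [ 0.5241 -0.231   0.061 ] yaw 84.51 t 12.3167 shift cm [-0.06 -0.1  -0.  ] roll 0.01
[ 0.57624065 -1.61668896 -1.92830272] [-0.29315402 -0.21232988  0.01507813]
wrist2.png [(203, 310, 107), (200, 313, 113), (200, 313, 113)]
w5.png [(199, 313, 114), (197, 316, 119), (198, 314, 116)]
w6.png [(206, 306, 100), (201, 311, 110), (200, 312, 112)]
```

View pics/cmp2.png

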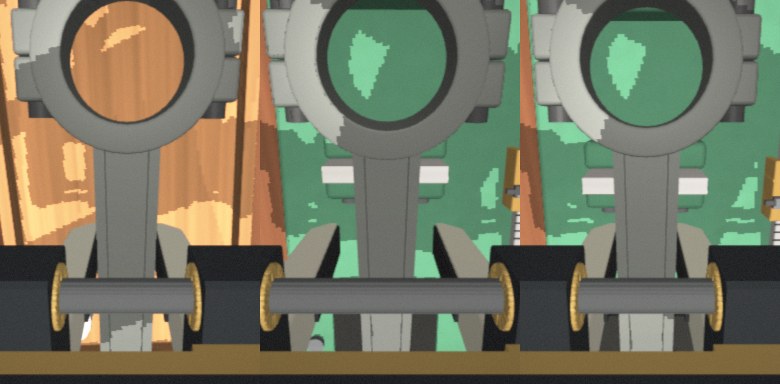

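The third panel (gripped after the shift) is nearly the same as the level reference: bore rim 134 px wide against 135, white edge strip now at row 185. Releasing.

Request:
{"op": "play_rows", "data": {
  "targets": [0, 0, 0, 0, 0, 0, 0, 0, 0, 0, 0, 0, 0, 0, 0, 0, 0, 0, 0, 0, 0, 0, 0, 0, 0, 0, 0, 0, 0, 0, 0, 0],
  "grip": 5
}}

```text
t: 12.98
tool_pos: [0.5239, -0.2314, 0.0609]
orientation: [-2.325, -2.112, -0.0]
force: [-0.6, 0.3, 0.3]
opening: 0.05
gripper_force: 0.0
```

```bash
cat >> h.py <<'E'
def bore(im):
    "green bore hole + dark rim: widths of the dark outer rim of the bore at its widest rows"
    h=cv2.cvtColor(im,cv2.COLOR_RGB2HSV);g=cv2.GaussianBlur(im,(3,3),0).max(2).astype(int)
    m=(h[:,:,1]>70).astype(np.uint8);o=[]
    for v in range(40,75,5):
        a=b=257
        while m[v,a-1]: a-=1
        while m[v,b+1]: b+=1
        a-=3;b+=3
        while g[v,a]<75: a-=1
        while g[v,b]<75: b+=1
        o.append(b-a)
    return o
E
python3 - <<'E'
from h import *
for f in('wrist2.png','w5.png','w6.png'): print(f,bore(cv2.imread('pics/'+f)[:,:,::-1]))
for i in range(5):
    c=snap('wrist','w7.png');print(read_state()['t'],bore(c['image']))
    for k in range(4): snap('side')
E
```

```text
wrist2.png [132, 133, 134, 134, 133, 132, 130]
w5.png [138, 140, 140, 140, 140, 139, 138]
w6.png [128, 130, 132, 132, 132, 131, 130]
13.0333 [130, 132, 133, 134, 134, 132, 131]
13.2833 [132, 133, 135, 135, 135, 134, 133]
13.5333 [130, 132, 133, 134, 134, 132, 131]
13.7833 [132, 133, 135, 135, 135, 134, 133]
14.0333 [131, 132, 133, 134, 134, 133, 131]
```

Bore rim width is now 133–135 px, oscillating slightly around the level value, so the rod is balanced and rocking out. I'll retreat straight up.

Request:
{"op": "play_rows", "data": {
  "targets": [0, 0, -0.5, 0, 0, 0, -1.5, 0, 0, 0, -3, 0, 0, 0, -6, 0, 0, 0, -9, 0, 0, 0, -12, 0, 0, 0, -14, 0, 0, 0, -15, 0]
}}

```text
t: 14.9
tool_pos: [0.5255, -0.2323, 0.2162]
orientation: [2.321, 2.108, 0.003]
force: [0.5, -0.8, 0.4]
opening: 0.0498
gripper_force: 0.0
```

```bash
python3 - <<'E'
from h import *
for k in range(3): snap('side')
c=snap('wrist','w8.png');s=read_state();go([.616,-.2135,.15],-5.4)
for n,p in dict(B=[.529,-.145,.085],edge=[.527,-.201,.064],thumb=[.616,-.2135,.094],needle=[.587,-.211,.065]).items(): print(n,np.round(proj(c,p),1))
E
```

```text
at [ 0.5234 -0.2312  0.2099] yaw 84.5 t 15.1 shift cm [2.65 9.05 5.98] roll 89.9
B [252.4  84.9]
edge [256.4 148.4]
thumb [360.9 157.3]
needle [320.6 153. ]
```

View pics/w8.png

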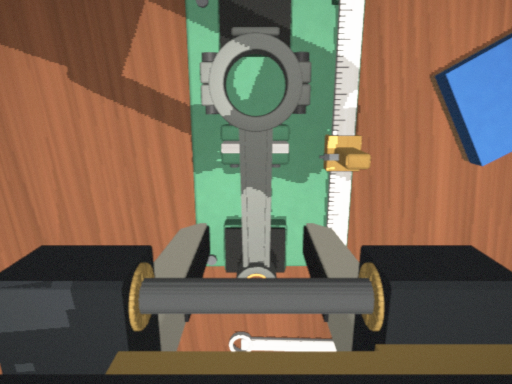

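The view shows the level rod with big bore centred at about (256,84), thumb top at (358,161), needle tip about (322,157) and the edge strip at row 148.

```bash
cat >> h.py <<'E'
SY=np.array([.0941,.9956]);E0=np.array([.527,-.201])
def sy(p): return float((np.array(p)[:2]-E0)@SY)
E
python3 - <<'E'
from h import *
c=snap('wrist');im=c['image'];h=cv2.cvtColor(im,cv2.COLOR_RGB2HSV);g=cv2.cvtColor(im,cv2.COLOR_RGB2GRAY)
print('col profile',im[84,205:306:4].max(1).tolist(),'row',im[34:140:4,256].max(1).tolist())
m=(h[:,:,1]>70)|(im.max(2)<62)
k=np.zeros_like(g);cv2.circle(k,(256,84),40,1,-1)
b,st,ce=blob((m&(k>0)).astype(np.uint8),256,90)
(x,y),r=cv2.minEnclosingCircle(np.argwhere(b)[:,::-1].astype(np.int32));cs,_=cv2.findContours(b.astype(np.uint8),0,1);e=cv2.fitEllipse(cv2.convexHull(cs[0]))
print(st,ce,(x,y,r),e)
for q in((x,y),ce,e[0]): p=plane(c,*q,.085);print('B',p,'sy',sy(p))
br=(h[:,:,0]>12)&(h[:,:,0]<32)&(h[:,:,1]>120)&(h[:,:,2]>100);w=np.zeros_like(g);w[140:180,315:380]=1
b,st,ce=blob((br&(w>0)).astype(np.uint8),358,161);print('brass',st,ce)
hi=b&(np.arange(512)[None]>345)&(im.max(2)>0);print([ (int(v),np.where(b[v])[0].min(),np.where(b[v])[0].max()) for v in range(st[1],st[1]+st[3],2)])
for q,z in(((358,161),.094),((322,157),.065)): p=plane(c,*q,z);print(p,'sy',sy(p))
for q in((231,148),(281,148)): print('edge',sy(plane(c,*q,.064)))
go([.616,-.2135,.15],-5.4)
E
```

```text
col profile [85, 111, 184, 189, 194, 63, 134, 140, 202, 204, 203, 203, 196, 131, 134, 135, 136, 135, 136, 137, 131, 79, 123, 121, 119, 68] row [122, 121, 123, 121, 53, 59, 185, 204, 202, 201, 204, 201, 138, 132, 132, 137, 129, 133, 132, 133, 133, 110, 124, 118, 112, 116, 116]
[ 226   50   63   67 3187] [256.86005648  82.99341073] (257.4253845214844, 82.94776153564453, 33.141204833984375) ((256.8487548828125, 82.80574035644531), (62.26931381225586, 65.9264907836914), 3.4767825603485107)
B [ 0.53225518 -0.14336755  0.085     ] sy 0.05787337932550729
B [ 0.53178227 -0.14335839  0.085     ] sy 0.057838000295965336
B [ 0.53178707 -0.14320913  0.085     ] sy 0.057987056974845054
brass [ 326  140   47   33 1110] [350.19279279 156.7045045 ]
[(140, np.int64(328), np.int64(363)), (142, np.int64(328), np.int64(363)), (144, np.int64(327), np.int64(363)), (146, np.int64(327), np.int64(363)), (148, np.int64(327), np.int64(362)), (150, np.int64(327), np.int64(362)), (152, np.int64(328), np.int64(365)), (154, np.int64(341), np.int64(370)), (156, np.int64(342), np.int64(372)), (158, np.int64(342), np.int64(372)), (160, np.int64(342), np.int64(372)), (162, np.int64(327), np.int64(372)), (164, np.int64(327), np.int64(372)), (166, np.int64(327), np.int64(372)), (168, np.int64(326), np.int64(371)), (170, np.int64(328), np.int64(368)), (172, np.int64(355), np.int64(359))]
[ 0.61186641 -0.21552533  0.094     ] sy -0.006475492604892087
[ 0.58666927 -0.21403813  0.065     ] sy -0.007365881130195475
edge 0.0011040901490120296
edge 0.0010355131706184211
at [ 0.523  -0.2309  0.209 ] yaw 84.5 t 15.15 shift cm [2.62 9.1  5.88] roll 89.9
```

Request:
{"op": "play_rows", "data": {
  "targets": [0.3, 1, 0, 7, 0.6, 2, 0, 14, 0.9, 3.3, 0, 21, 1.2, 4.6, 0, 28, 1.5, 5.9, 0, 35, 1.8, 7, 0, 42, 2.1, 8, 0, 49, 2.4, 9, 0, 56]
}}

```text
t: 15.82
tool_pos: [0.6151, -0.2155, 0.2079]
orientation: [-3.045, -0.764, 0.005]
force: [-0.1, 0.2, -0.2]
opening: 0.0498
gripper_force: 0.0
```

Request:
{"op": "play_rows", "data": {
  "targets": [0, 0, 0, 7, 0, 0, 0, 14, 0, 0, 0, 21, 0, 0, 0, 28, 0, 0, 0, 34, 0, 0, 0, 34]
}}

```text
t: 16.32
tool_pos: [0.6146, -0.2157, 0.2081]
orientation: [-3.136, 0.158, 0.006]
force: [-0.0, -0.9, -0.3]
opening: 0.0499
gripper_force: 0.0
```

```bash
python3 - <<'E'
from h import *
c=snap('wrist','w9.png');go([.615,-.216,.072],-5.4)
for n,p in dict(B=[.5318,-.1433,.085],edge=[.527,-.201,.064],thumb=[.613,-.2155,.094],needle=[.587,-.214,.065]).items(): print(n,np.round(proj(c,p),1))
im=c['image'];h=cv2.cvtColor(im,cv2.COLOR_RGB2HSV)
br=((h[:,:,0]>12)&(h[:,:,0]<32)&(h[:,:,1]>120)&(h[:,:,2]>100)).astype(np.uint8);u,v=map(int,proj(c,[.613,-.2155,.094]));b,st,ce=blob(br,u,v);print(st,ce)
E
```

```text
at [ 0.6148 -0.2157  0.2085] yaw -5.4 t 16.3667 shift cm [ 0.07  0.04 13.65] roll -0.0
B [190.6 274.9]
edge [250.9 263.7]
thumb [256.6 188.8]
needle [257.7 207.2]
[ 241  157   35   41 1243] [258.09734513 175.02815768]
```

View pics/w9.png

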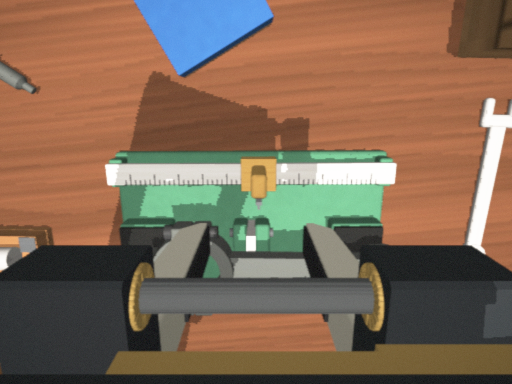

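Thumb piece at (258,182) lies on the tool's centre line between the open fingers and the needle tip is at about (259,207), so I can go straight down.

Request:
{"op": "play_rows", "data": {
  "targets": [0, 0, 2, 0, 0, 0, 5, 0, 0, 0, 8, 0, 0, 0, 10.5, 0, 0, 0, 12, 0, 0, 0, 13, 0, 0, 0, 13.4, 0, 0, 0, 13.6, 0]
}}

```text
t: 17.03
tool_pos: [0.6153, -0.2159, 0.074]
orientation: [-3.138, 0.148, 0.002]
force: [0.3, 0.7, -0.7]
opening: 0.0502
gripper_force: 0.0
```

Request:
{"op": "play_rows", "data": {
  "targets": [0, 0, 0, 0, 0, 0, 0, 0, 0, 0, 0, 0, 0, 0, 0, 0, 0, 0, 0, 0, 0, 0, 0, 0, 0, 0, 0, 0, 0, 0, 0, 0],
  "grip": 1,
  "grip_force": 8
}}

```text
t: 17.7
tool_pos: [0.616, -0.2164, 0.0754]
orientation: [3.138, -0.151, 0.001]
force: [-0.7, -0.5, 2.6]
opening: 0.0139
gripper_force: 8.0
```

```bash
python3 - <<'E'
from h import *
c=snap('wrist','w10.png');s=read_state();print(s['force'],s['opening'],s['gripper_force'])
p=E0+.09*np.array([.9956,-.0941]);t=s['tool_pos'];print('tcp sy',sy(t))
d=.058-sy(t);go([*(t[:2]+SY*d),t[2]])
E
```

```text
[-0.77642387 -0.97698772  3.5326724 ] 0.014136917720343882 8.000258803367615
tcp sy -0.006897831373368145
at [ 0.6161 -0.2163  0.0754] yaw -5.5 t 17.75 shift cm [-0.01 -6.49 -0.  ] roll None
```

Request:
{"op": "play_rows", "data": {
  "targets": [0, 0, -0.4, 0, 0, -0.5, -0.4, 0, 0, -1.4, -0.4, 0, 0, -2.4, -0.4, 0, 0, -3.4, -0.4, 0, 0, -4.4, -0.4, 0, 0, -5.4, -0.4, 0, 0, -6, -0.4, 0]
}}

```text
t: 18.42
tool_pos: [0.6208, -0.1542, 0.0779]
orientation: [-3.137, 0.149, 0.003]
force: [-1.6, -0.3, -10.4]
opening: 0.0143
gripper_force: 8.0
```

Request:
{"op": "play_rows", "data": {
  "targets": [0, -0.25, 0, 0, 0, -0.45, 0, 0, 0, -0.5, 0, 0, 0, -0.5, 0, 0, 0, -0.5, 0, 0]
}}

```text
t: 18.83
tool_pos: [0.6216, -0.1513, 0.0785]
orientation: [-3.137, 0.151, 0.001]
force: [-3.2, 1.6, -10.2]
opening: 0.0138
gripper_force: 8.0
```

```bash
python3 - <<'E'
from h import *
c=snap('wrist','w11.png');s=read_state();print(s['force'],s['opening'],s['tool_pos'],sy(s['tool_pos']))
im=c['image'];t=snap('top','t11.png')
a=cv2.resize(t['image'][160:260,240:380],(560,400),interpolation=cv2.INTER_CUBIC);b=cv2.resize(im,(512,384))
cv2.imwrite('pics/c11.png',im[:,:,::-1])
E
```

```text
[ -2.78042407   2.27348268 -10.84529768] 0.013739650114344895 [ 0.62167881 -0.15139003  0.07857761] 0.05830096571205416
```

Request:
{"op": "play_rows", "data": {
  "targets": [0, 0, 0, 0, 0, 0, 0, 0, 0, 0, 0, 0, 0, 0, 0, 0, 0, 0, 0, 0, 0, 0, 0, 0],
  "grip": 4.5
}}

```text
t: 19.43
tool_pos: [0.6226, -0.1517, 0.0796]
orientation: [3.138, -0.151, 0.002]
force: [0.5, 0.1, -0.9]
opening: 0.0441
gripper_force: 0.0
```

Request:
{"op": "play_rows", "data": {
  "targets": [0, 0, -1, 0, 0, 0, -3, 0, 0, 0, -6, 0, 0, 0, -9, 0, 0, 0, -12, 0, 0, 0, -13.5, 0, 0, 0, -14, 0, 0, 0, -14, 0]
}}

```text
t: 20.1
tool_pos: [0.623, -0.1518, 0.2215]
orientation: [3.137, -0.151, 0.006]
force: [0.0, -0.7, 0.6]
opening: 0.0448
gripper_force: 0.0
```

```bash
python3 - <<'E'
from h import *
for k in range(2): snap('side')
c=snap('wrist','w12.png');go([.59,-.15,.21],84.6)
print(proj(c,[.5318,-.1433,.085]),proj(c,[.587,-.151,.065]),proj(c,[.616,-.15,.094]))
E
```

```text
at [ 0.621  -0.1511  0.2168] yaw -5.5 t 20.25 shift cm [-3.1   0.19  0.69] roll -90.1
(np.float64(257.0900865563427), np.float64(270.7364833030832)) (np.float64(259.433253258586), np.float64(211.02824381430793)) (np.float64(255.65176321639768), np.float64(190.61758777223176))
```

Request:
{"op": "play_rows", "data": {
  "targets": [-1.5, 0, 0, 0, -4, 0, 0, 0, -6.5, 0, 0, 0, -8, 0, 0, 0, -9, 0, 0, 0, -9, 0, 0, 0, -9, 0, 0, 0]
}}

```text
t: 20.83
tool_pos: [0.5317, -0.1426, 0.2175]
orientation: [-3.137, 0.151, 0.003]
force: [0.2, 0.2, 0.4]
opening: 0.045
gripper_force: 0.0
```

```bash
python3 - <<'E'
from h import *
for k in range(2): snap('side')
c=snap('wrist','w13.png');s=read_state();print(s['t'],s['tool_pos'],proj(c,[.5318,-.1433,.085]))
im=c['image'];cv2.imwrite('pics/v13.png',cv2.resize(im[20:280,140:380],None,fx=2.2,fy=2.2,interpolation=cv2.INTER_CUBIC)[:,:,::-1])
E
```

```text
20.9833 [ 0.53269266 -0.14276038  0.21813882] (np.float64(257.152443749988), np.float64(183.0866949692289))
```

View pics/v13.png

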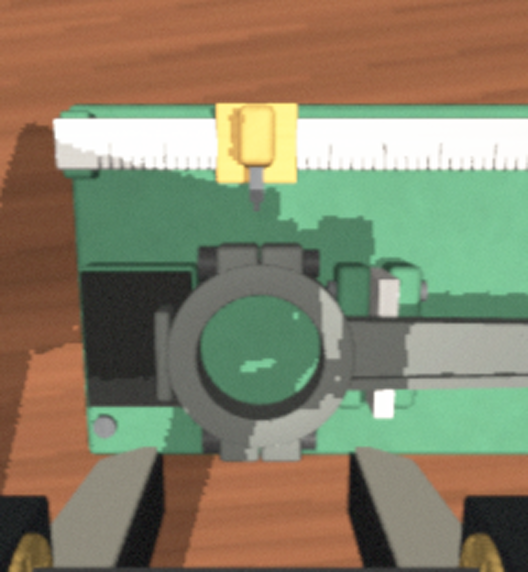

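The needle tip is at crop (257,205) and the bore centre at about (260,354). The pointer stands almost exactly opposite the bore, with the rod square to the edge and free.

```bash
python3 - <<'E'
from h import *
prev=None
for i in range(8):
    c=snap('wrist');im=c['image']
    h=cv2.cvtColor(im,cv2.COLOR_RGB2HSV);m=(h[:,:,1]>70)|(im.max(2)<62)
    k=np.zeros(m.shape,np.uint8);cv2.circle(k,(258,181),36,1,-1)
    b,st,ce=blob((m&(k>0)).astype(np.uint8),258,178);cs,_=cv2.findContours(b.astype(np.uint8),0,1);e=cv2.fitEllipse(cv2.convexHull(max(cs,key=len)))
    if i%2==0: print(read_state()['t'],np.round(e[0],2),np.round(e[1],2),'absdiff',None if prev is None else np.abs(im[80:270,140:380].astype(int)-prev).mean())
    prev=im[80:270,140:380].astype(int)
    for _ in range(1): snap('side')
B=plane(c,*e[0],.085);N=plane(c,256.8,113.2,.065);print('B sy',sy(B),'needle',sy(N),'diff mm',1000*(sy(B)-sy(N)))
# tilt: beam/ring scale: bore rim 54 mm diameter vs depth
M=np.linalg.inv(c['cam_to_world']);z=-(M@np.r_[B,1])[2];print('expected rim px',f(c)*.054/z)
E
```

```text
21.0333 [257.72 181.86] [55.04 56.97] absdiff None
21.2333 [257.66 181.83] [54.96 56.93] absdiff 2.0552119883040936
21.4333 [257.7  181.53] [54.81 56.82] absdiff 2.0813377192982454
21.6333 [257.64 181.45] [54.85 56.62] absdiff 1.9259502923976608
B sy 0.057323869998418195 needle 0.05798575697867657 diff mm -0.6618869802583749
expected rim px 58.28818866342887
```

```bash
python3 - <<'E'
from h import *
s=snap('side','side14.png')
print('level big rim',np.round(proj(s,[.5318,-.1436,.085]),1),'drop8',np.round(proj(s,[.5318,-.1436,.077]),1),'rise5',np.round(proj(s,[.5318,-.1436,.090]),1))
se=np.array([.5318,-.1436])-.19*SY
print('small end level',np.round(proj(s,[*se,.085]),1),'drop15',np.round(proj(s,[*se,.071]),1),'rise18',np.round(proj(s,[*se,.105]),1))
a=s['image'][120:200,240:360];cv2.imwrite('pics/s14.png',cv2.resize(a,None,fx=6,fy=6,interpolation=cv2.INTER_CUBIC)[:,:,::-1])
E
```

```text
level big rim [285.9 170.5] drop8 [285.8 173.2] rise5 [285.9 168.8]
small end level [306.8 139.1] drop15 [306.7 143.5] rise18 [307.1 132.7]
```

View pics/s14.png

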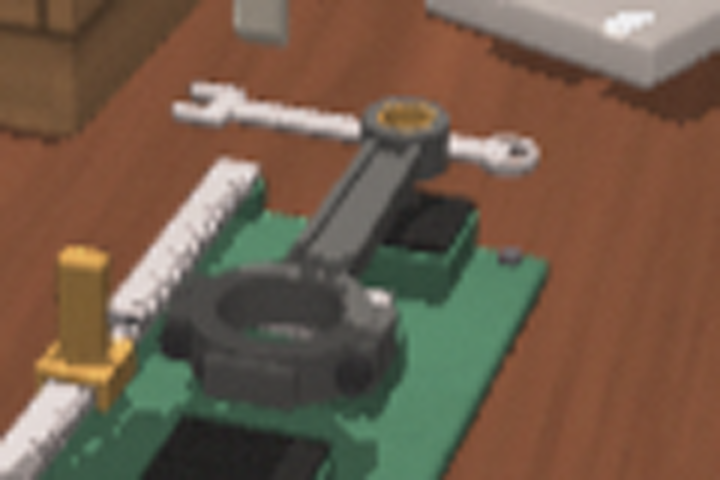

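The small-end bore is at about (308.0,139.3) and the big bore at (286.7,170.3). Both match a level rod (139.1 and 170.5 predicted), and both ends are clear of the rests. Handing in.

```bash
python3 -c "
from h import *
print(workorder.close_job())"
```

```text
the job is handed in; nothing more can be done
None
```

The job is handed in: by my last measurements the rod is balanced level on the edge, clear of both rests, and the needle is within about 1 mm of opposite the big-end bore. The system returned no verdict, and I viewed 12 pictures, two over the limit of 10.

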